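# Swap flat and charged battery packs between tools and chargers

### The arm

A 6-joint arm with a two-finger parallel gripper is mounted at the origin on the work surface. World frame = base frame: x ahead of the robot, y to its left, z up, the work surface at z = 0. Lengths are in m, angles in degrees, forces in N, time in s.
With the tool pointing down it reaches from about 0.35 to 0.875 m from the base axis. Payload 4.2 kg.
Tool frame: the origin (TCP) lies on the centre line of the jaws, within the pads' length; the fingertips stand tip_reach ahead of it and the grasp point (between the pads) is the TCP (tip_reach is the distance from the TCP to the fingertips, in m); z points along the fingers, y is the line along which they close (so a half turn about z gives the same grasp; the last joint's range is limited). The gripper opens to 87 mm and grips with 3 to 60 N. Pads are 19 mm wide; open, the fingers measure 117 mm over their backs; the gripper's body (75 mm by 190 mm) begins 51 mm behind the grasp point.
Start: joints at [-57.433, 22.042, 0.453, 0, -68.411, -14.817], TCP at [0.191, -0.595, 0.242] pointing down, gripper open.
Joint ranges: [-179.83, 179.83], [-69.29, 118.12], [-61.27, 80.66], [-181.25, 117.63], [-171.15, -9.14], [-177.46, 177.46]. Speed limits (degrees/s): [159.86, 159.86, 180, 180, 180, 180].

### API

Orientations are given as a 3x3 rotation matrix whose columns are the frame's x, y, z axes.
In Python, from station import sense, capture, finish_job, tip_reach gives the robot as it stands.
- The arm moves only by the tool arm_command, never from a script. Its argument "deltas" is a list of rows, each a list of 7 numbers: the turn, a rotation vector about the tool's x, y, z in rad, then the shift along the tool's x, y, z in cm, then the closure, from -1 (fully open) to 1 (shut), so that 0 is half open. In form: [[rx, ry, rz, dx, dy, dz, hand], ...]. A call has 1 to 8 rows; each row is the pose to reach, as a shift and turn from the pose commanded when the call began, along the tool's axes at that moment; what a row does not reach only later rows make up. A row lasts 1/12 s, in which the tool goes at most 41.7 mm and 7.16 degrees, less where a joint would pass 70% of its speed; a pose out of reach is approached as far as the arm can. A call with a gripper value outside its range is refused whole. The fingers move at their own pace and stop on an object; the grip force is fixed at half the most. Time passes only in rows, so rows that repeat a pose let the fingers close. It gives the time, the measured TCP pose, the force, the opening and the grip force at its end, in the units of the state.
- sense(): the state, without advancing time (a new reading comes with each control period).
- capture(name): name is "scene" or "top" or "wrist"; returns a dict with "pixels" (384x512x3 uint8, blue, green, red), "fovy" (degrees; the focal length in pixels is half the picture's height over the tangent of half this angle, whatever the lens; pixels are square), "cx", "cy" (the principal point, pixels), "rvec" (rotation vector, rad) and "tvec" (3), from world to camera coordinates, as OpenCV has them. Camera axes: x right, y down, z forward; pixel columns grow to the right and rows downward; lengths in m; the calibration is good to about 2 mm. The wrist camera is an equidistant fisheye: a pixel r from the principal point sees the ray r / f radians off the axis. A picture is of the moment at which its call begins. There is no depth.
- finish_job(): hands the job in; it is judged then, once.
The state is a dict: "time_s": time; "joints": joint angles; "joint_velocities": joint speeds; "effort": joint torques, N m; "tcp_pos": TCP position; "ee_rot": TCP orientation; "wrist_force": force on the tool from outside, world axes, zero at the start; "moment": the same for the moment, N m; "gripper_width": opening from 0.0 (shut) to 1.0 (fully open); "gripper_force": force on a finger pad.
Only numpy, scipy, OpenCV 4.12 (cv2) and the standard library are available. Lean on these libraries where they do the work, as an engineer would, in place of code of your own. Each camera call takes 0.05 s, during which the arm holds its last target. There are 200 camera calls.

### The job

The radio and the lamp have run flat while the spare packs on the chargers are full, so swap them over, each colour within its own: put the charged blue pack in the blue radio and the flat blue pack on the blue charger, and the charged yellow pack in the yellow lamp and the flat yellow pack on the yellow charger. Each bay takes one pack; the grey holder is free to park one on the way. Leave all four packs pushed fully home, upright and square in their bays.

Things in the scene. Friction and masses are not known exactly. Their poses are not given: they have to be found in the camera images.
- blue_full: Blue battery pack, charged: four green gauge lights, on top in a row along x; starts in the blue charger. Black round stem 30 across, 40 long, tapered to 18 in its lowest 14; blue head above, 60 (x) x 48 (y) x 36 tall: grip it across y. Origin: centre of the stem's foot, z up; head z = 40 to 76. 190 g (mm).
- blue_flat: Blue battery pack, flat: one red gauge light, three dark, on top in a row along x; starts in the blue radio. Black round stem 30 across, 40 long, tapered to 18 in its lowest 14; blue head above, 60 (x) x 48 (y) x 36 tall: grip it across y. Origin: centre of the stem's foot, z up; head z = 40 to 76. 190 g (mm).
- yellow_full: Yellow battery pack, charged: four green gauge lights, on top in a row along x; starts in the yellow charger. Black round stem 30 across, 40 long, tapered to 18 in its lowest 14; yellow head above, 60 (x) x 48 (y) x 36 tall: grip it across y. Origin: centre of the stem's foot, z up; head z = 40 to 76. 190 g (mm).
- yellow_flat: Yellow battery pack, flat: one red gauge light, three dark, on top in a row along x; starts in the yellow lamp. Black round stem 30 across, 40 long, tapered to 18 in its lowest 14; yellow head above, 60 (x) x 48 (y) x 36 tall: grip it across y. Origin: centre of the stem's foot, z up; head z = 40 to 76. 190 g (mm).
- blue_charger: Charger: dark grey box, x -78 to 42, 94 (y), 56 tall, blue stripe and collar. Collar 60 (x) x 48 (y), top z = 70, round a 37 square well 44 deep, open upwards. Origin: on the underside, below the well's middle, z up. Pack fully in: head's underside on the collar, its origin at z = 30, x axes parallel either way round. Fixed (mm).
- yellow_charger: Charger: dark grey box, x -78 to 42, 94 (y), 56 tall, yellow stripe and collar. Collar 60 (x) x 48 (y), top z = 70, round a 37 square well 44 deep, open upwards. Origin: on the underside, below the well's middle, z up. Pack fully in: head's underside on the collar, its origin at z = 30, x axes parallel either way round. Fixed (mm).
- blue_radio: Blue radio, 114 (x) x 160 (y), 103 tall (bumpers 110), round grilles, black collar. Collar 60 (x) x 48 (y), top z = 117, round a 37 square well 44 deep, open upwards. Origin: on the underside, below the well's middle, z up. Pack fully in: head's underside on the collar, its origin at z = 77, x axes parallel either way round. Fixed (mm).
- yellow_lamp: Yellow LED lamp, x -74 to 61, 122 (y), 98 tall (bumpers 104), LEDs on +x side, black collar. Collar 60 (x) x 48 (y), top z = 112, round a 37 square well 44 deep, open upwards. Origin: on the underside, below the well's middle, z up. Pack fully in: head's underside on the collar, its origin at z = 72, x axes parallel either way round. Fixed (mm).
- holder: Grey pack holder, empty at the start, for either colour: the free spot. Foot plate 84 (x) x 66 (y), 6 thick. Collar 60 (x) x 48 (y), top z = 56, round a 37 square well 44 deep, open upwards. Origin: on the underside, below the well's middle, z up. Pack fully in: head's underside on the collar, its origin at z = 16, x axes parallel either way round. Fixed (mm).
Not all that is in view belongs to the job. What is shaped like the blue_full but orange or turquoise is not meant.

How it is judged:
By the outcome, as a careful person would: the job done as asked, in the order asked, and still so for the second after the job is handed in, with the robot touching nothing.
It also fails if it takes over 128 s, if anything falls off the work surface, if the arm or the gripper's body presses on something with over 40 N, if the wrist force passes 120 N, or if a joint passes its speed limit or range.

## Working session

There is one attempt and no reset: what is moved stays moved. The work goes in short steps, Python scripts to look and compute and a tool call to move; the robot and the scene stay as the last step left them, time stands still between calls to the robot, and variables do not carry over. Pictures are saved under pics/ and viewed, at most 14 in all, crops included, and the job is handed in when it is done.

Besides the shell and the picture viewer there is one more tool, called after "Call:" by a JSON object that holds its "api" and its "payload", one argument or row to a line. arm_command: Moves the arm, as the interface text tells. Its arguments: {"type":"object","properties":{"deltas":{"type":"array"}},"required":["deltas"]}

```bash
mkdir -p pics
python3 - <<'E'
from station import sense,capture,tip_reach
import cv2,numpy as np
s=sense();print(tip_reach,s)
for n in("scene","top"):
    c=capture(n);cv2.imwrite(f"pics/{n}0.png",c["pixels"]);print(n,c["fovy"],c["cx"],c["cy"],c["rvec"],c["tvec"])
E
```

```text
0.019 {'time_s': 0.0, 'joints': array([-5.74325787e+01,  2.20919658e+01,  3.79963946e-01, -2.90087720e-02,
       -6.84104256e+01, -1.48166070e+01]), 'joint_velocities': array([-0.003443  ,  0.01729477, -0.06243752, -0.02694226, -0.00947164,
        0.00017169]), 'effort': array([ 1.01416848e-03, -3.90665960e+01,  1.87414616e+01,  4.22019035e+00,
        1.10729516e-02, -1.84137889e-04]), 'tcp_pos': array([ 0.19040092, -0.59470855,  0.24044807]), 'ee_rot': array([[-9.52448366e-01, -3.04699101e-01, -7.53424183e-04],
       [-3.04700018e-01,  9.52446156e-01,  2.05415237e-03],
       [ 9.16975856e-05,  2.18604244e-03, -9.99997606e-01]]), 'wrist_force': array([ 0.12140992, -0.49375808, -0.49264599]), 'moment': array([-0.01616382, -0.00531921,  0.00131483]), 'gripper_force': 0.0, 'gripper_width': 0.9980832793864812}
scene 44.17545798272909 257.225515270633 191.96692900346525 [ 1.41477342  2.0321267  -0.97853218] [ 0.21833754 -0.22491735  1.69931616]
top 42.25390962468764 243.63264973146016 185.7435775448556 [ 2.21541553 -2.1655617   0.09367604] [-0.03598956  0.49980437  1.42233945]
```

View pics/top0.png

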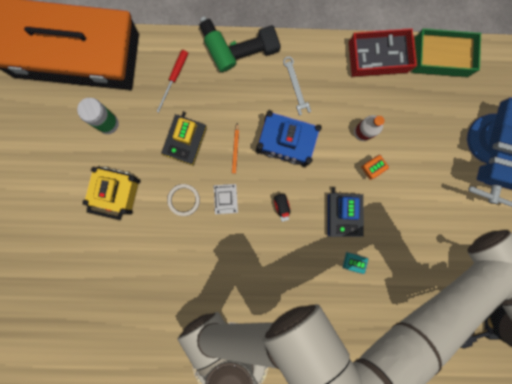

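View pics/scene0.png

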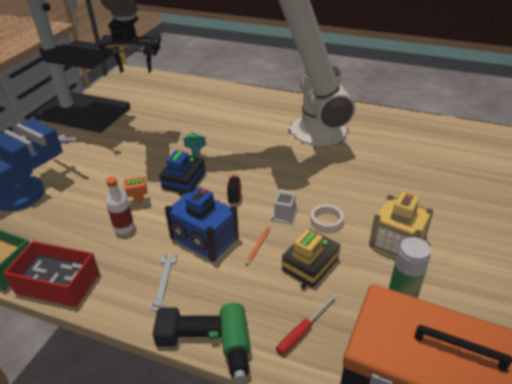

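Top view: blue charger (348,210), radio (290,137), yellow charger (185,133), lamp (108,190) and empty holder (226,198). The orange (375,167) and turquoise (355,262) packs are decoys. I'll zoom in for the positions.

```bash
cat > h.py <<'E'
import cv2,numpy as np
from station import sense,capture
def ray(c,u,v):
    R=cv2.Rodrigues(np.array(c["rvec"],float))[0];t=np.array(c["tvec"],float).ravel()
    h=c["pixels"].shape[0];f=h/2/np.tan(np.radians(c["fovy"]/2))
    a=np.array([(u-c["cx"])/f,(v-c["cy"])/f])
    if c.get("fish"):
        r=np.hypot(*a);d=np.array([*(a/r*np.sin(r) if r>1e-9 else a),np.cos(r)])
    else: d=np.array([*a,1.])
    return -R.T@t,R.T@d
def onplane(c,u,v,z):
    o,d=ray(c,u,v);return (o+d*(z-o[2])/d[2])[:2]
def wrist():
    c=capture("wrist");c["fish"]=1;return c
E
python3 - <<'E'
from h import *
c=capture("top");im=c["pixels"]
pts=dict(bc=(348,210,.106),br=(290,137,.153),yc=(185,133,.106),yl=(108,190,.148),ho=(226,198,.056))
T=[]
for k,(u,v,z) in pts.items():
    print(k,onplane(c,u,v,z).round(3))
    T.append(cv2.resize(im[v-33:v+33,u-33:u+33],(264,264),interpolation=cv2.INTER_CUBIC))
T.append(T[0]*0)
cv2.imwrite("pics/z.png",np.vstack([np.hstack(T[:3]),np.hstack(T[3:])]))
w=wrist();cv2.imwrite("pics/w0.png",w["pixels"]);print(w["fovy"],w["rvec"],w["tvec"],ray(w,256,192))
E
```

```text
bc [ 0.435 -0.309]
br [ 0.623 -0.143]
yc [0.635 0.14 ]
yl [0.472 0.333]
ho [0.462 0.025]
65.70646984690485 [-1.74986341 -2.40183555 -0.3181725 ] [ 0.62382581 -0.0300117   0.38933131] (array([ 0.12300437, -0.61638519,  0.38285432]), array([ 0.26473719,  0.07282224, -0.96156703]))
```

View pics/z.png

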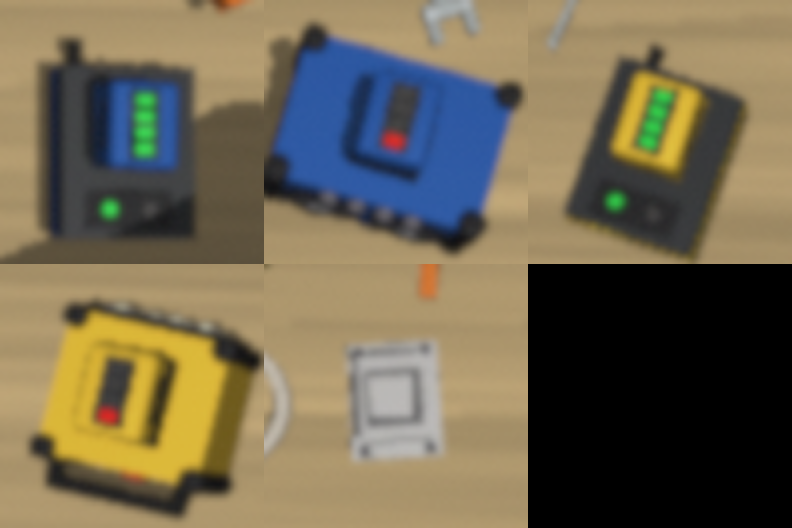

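View pics/w0.png

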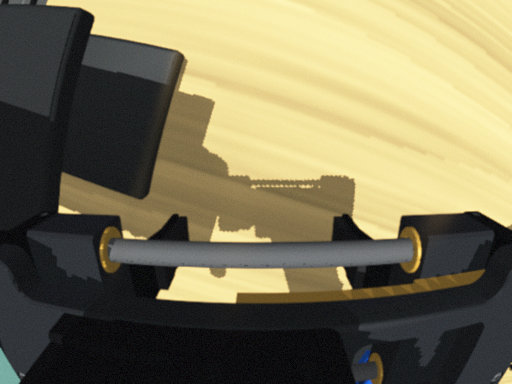

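The top crops show all five parts clearly. Each pack's lights sit at the centre of its head. In the wrist view the jaws appear near row 250. Next I'll compute poses from these pixels.

```bash
cat >> h.py <<'E'
import sys
from scipy.spatial.transform import Rotation as Ro
def go(x,y,z,yaw):
    """tool-frame delta from measured pose to TCP xyz with the tool down; yaw = heading of pack x axis (mod 180)"""
    s=sense();R=s["ee_rot"];best=None
    for a in (yaw,yaw+180):
        Rt=Ro.from_euler("z",a,degrees=True).as_matrix()@np.diag([1,-1,-1.])
        rv=Ro.from_matrix(R.T@Rt).as_rotvec()
        if best is None or np.linalg.norm(rv)<np.linalg.norm(best): best=rv
    d=R.T@(np.array([x,y,z])-s["tcp_pos"])*100
    print("rv",best.round(3),"deg",np.degrees(best).round(1),"cm",d.round(2),"| t",round(s["time_s"],2),"tcp",s["tcp_pos"].round(4),"j6",s["joints"][5].round(1),"F",s["wrist_force"].round(1),"w",round(s["gripper_width"],3))
E
python3 - <<'E'
from h import *
c=capture("top")
D=dict(bc=(350.9,208,.106,(145,98),(145,152)),br=(291.2,134,.153,(407,90),(394,142)),yc=(184,130.2,.106,(663,98),(648,145)),
 yl=(103.7,189,.148,(122,368),(107,416)),ho=(224.8,198.2,.056,(391.5,343.5),(397,456.5)))
for k,(u,v,z,a,b) in D.items():
    p=onplane(c,u,v,z);d=(np.array(a)-b)/4
    q=onplane(c,u+d[0]/2,v+d[1]/2,z)-onplane(c,u-d[0]/2,v-d[1]/2,z)
    print(k,p.round(4),np.degrees(np.arctan2(q[1],q[0])).round(1))
    if k=="br": go(p[0],p[1],.26,np.degrees(np.arctan2(q[1],q[0])))
E
```

```text
bc [ 0.4402 -0.3168] 0.4
br [ 0.6311 -0.146 ] -13.0
rv [ 0.001 -0.     0.537] deg [ 0.1 -0.  30.8] cm [-55.65  29.34  -1.87] | t 0.25 tcp [ 0.1905 -0.595   0.2411] j6 -14.8 F [ 0.4 -0.4  0.1] w 1.004
yc [0.6429 0.1432] -15.8
yl [0.4739 0.3442] -14.9
ho [0.4613 0.0281] 4.2
```

Call:
{"api": "arm_command", "payload": {
  "deltas": [
    [0,0,0.12,-6,3,-4,-1],
    [0,0,0.2,-9,4.8,-4,-1],
    [0,0,0.27,-12.5,6.6,-4,-1],
    [0,0,0.33,-16,8.4,-4,-1],
    [0,0,0.4,-19.5,10.2,-4,-1],
    [0,0,0.47,-23,12,-4,-1],
    [0,0,0.537,-26.5,14,-4,-1],
    [0,0,0.537,-30,15.8,-4,-1]
  ]
}}

```text
time_s: 0.92
tcp_pos: [0.4196, -0.3611, 0.2818]
ee_rot: [[-0.974, 0.228, 0.0], [0.228, 0.974, -0.0], [-0.0, 0.0, -1.0]]
wrist_force: [1.4, -1.3, 0.3]
gripper_width: 0.999
gripper_force: 0.0
```

```bash
python3 -c "
from h import *
go(.631,-.146,.28,-13)"
```

```text
rv [ 0.     0.    -0.003] deg [ 0.   0.  -0.2] cm [-15.69  25.76   0.19] | t 0.92 tcp [ 0.4196 -0.3611  0.2818] j6 -79.2 F [ 1.4 -1.3  0.3] w 0.999
```

Call:
{"api": "arm_command", "payload": {
  "deltas": [
    [0,0,0,-1.9,3.2,0,-1],
    [0,0,0,-3.9,6.4,0,-1],
    [0,0,0,-5.9,9.7,0,-1],
    [0,0,0,-7.9,13,0,-1],
    [0,0,0,-9.9,16.3,0,-1],
    [0,0,0,-11.9,19.6,0,-1],
    [0,0,0,-13.9,22.8,0,-1],
    [0,0,0,-15.7,25.8,0,-1]
  ]
}}

```text
time_s: 1.58
tcp_pos: [0.631, -0.145, 0.2814]
ee_rot: [[-0.974, 0.225, -0.0], [0.225, 0.974, 0.0], [0.0, 0.0, -1.0]]
wrist_force: [-0.4, -0.3, 0.3]
gripper_width: 1.003
gripper_force: 0.0
```

Call:
{"api": "arm_command", "payload": {
  "deltas": [
    [0,0,0,0,0,0,-1],
    [0,0,0,0,0,0,-1]
  ]
}}

```text
time_s: 1.75
tcp_pos: [0.6305, -0.1453, 0.2804]
ee_rot: [[-0.975, 0.223, -0.002], [0.223, 0.975, 0.0], [0.002, -0.0, -1.0]]
wrist_force: [-1.0, -0.5, -0.3]
gripper_width: 1.003
gripper_force: 0.0
```

Run:
```python
from h import *
go(.631,-.146,.28,-13)
w=wrist();cv2.imwrite("pics/w1.png",w["pixels"]);print(w["tvec"])
```

```text
rv [-0.    -0.002  0.002] deg [-0.  -0.1  0.1] cm [-0.06 -0.06  0.04] | t 1.75 tcp [ 0.6305 -0.1453  0.2804] j6 -104.2 F [-1.  -0.5 -0.3] w 1.003
[ 0.00239133 -0.66581512  0.25971726]
```

View pics/w1.png

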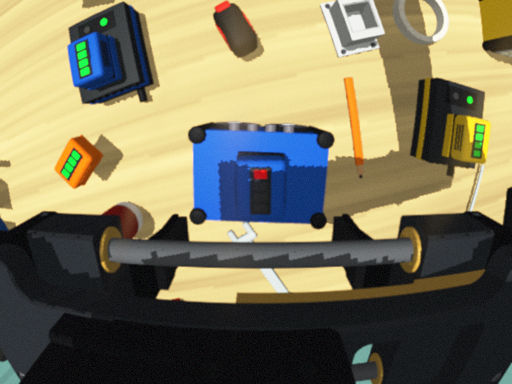

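The wrist view shows the radio centred with its flat pack gauge at (261,191). The blue charger lights are at (83,64), the yellow charger lights at (479,140), and the holder is near (358,18).

```bash
cat >> h.py <<'E'
def lights(c,u0,v0,u1,v1,z,mode="g",show=True):
    """row of gauge lights: minAreaRect centre and heading on plane z"""
    p=c["pixels"][v0:v1,u0:u1].astype(int);b,g,r=p[...,0],p[...,1],p[...,2]
    m={"g":(g>130)&(g>1.5*r)&(g>1.5*b),"d":((p.max(2)<60)|((r>130)&(r>2*g)&(r>2*b)))}[mode].astype(np.uint8)
    if mode=="d":
        n,l,st,_=cv2.connectedComponentsWithStats(m)
        cr=l[(r>130)&(r>2*g)&(r>2*b)&(m>0)];m=(l==np.bincount(cr).argmax()).astype(np.uint8)
    pts=np.argwhere(m)[:,::-1]+[u0,v0]
    W=np.array([onplane(c,u,v,z) for u,v in pts])*1000
    (cc,(a,bb),an)=cv2.minAreaRect(W.astype(np.float32))
    if a<bb: an+=90
    an=(an+90)%180-90
    print("px",pts.min(0),pts.max(0),"n",len(W),"centre",np.round(cc,1),"size",round(a,1),round(bb,1),"yaw",round(an,1));return cc,an
E
python3 - <<'E'
from h import *
w=wrist()
lights(w,240,160,285,220,.153,"d")
lights(w,65,40,100,90,.106)
lights(w,462,115,495,168,.106)
cv2.imwrite("pics/z2.png",cv2.resize(np.hstack([w["pixels"][150:230,220:300],w["pixels"][0:80,315:395]]),None,fx=5,fy=5,interpolation=cv2.INTER_CUBIC))
E
```

```text
px [252 170] [271 213] n 831 centre [ 635.8 -146. ] size 18.3 42.3 yaw -12.8
px [77 42] [90 76] n 310 centre [ 442.8 -319.2] size 14.5 43.1 yaw -0.5
px [474 125] [484 156] n 195 centre [644.8 143.1] size 14.8 41.4 yaw -15.4
```

View pics/z2.png

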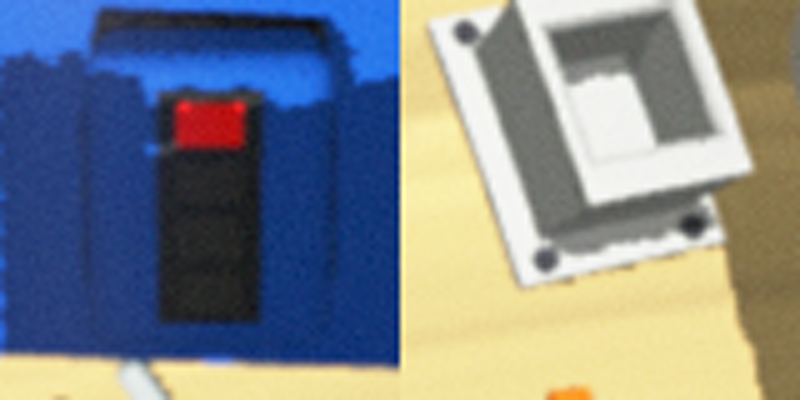

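Run:
```python
from h import *
w=wrist()
P=np.array([onplane(w,315+(x-400)/5-.4,y/5-.4,.056) for x,y in [(548,28),(672,5),(720,135),(593,163)]])
print(P.round(4),P.mean(0).round(4))
for i in range(4):
    d=P[(i+1)%4]-P[i];print(np.linalg.norm(d).round(4),np.degrees(np.arctan2(d[1],d[0])).round(1))
```

```text
[[0.4466 0.0047]
 [0.4431 0.0409]
 [0.4807 0.0444]
 [0.4847 0.007 ]] [0.4638 0.0243]
0.0365 95.5
0.0378 5.3
0.0377 -83.8
0.0382 -176.5
```

Call:
{"api": "arm_command", "payload": {
  "deltas": [
    [0,0,0,-0.45,0,1.5,-1],
    [0,0,0,-0.45,0,3.5,-1],
    [0,0,0,-0.45,0,6,-1],
    [0,0,0,-0.45,0,8.5,-1],
    [0,0,0,-0.45,0,11,-1],
    [0,0,0,-0.45,0,13,-1],
    [0,0,0,-0.45,0,14.2,-1],
    [0,0,0,-0.45,0,14.2,-0.5]
  ]
}}

```text
time_s: 2.57
tcp_pos: [0.6318, -0.1489, 0.1368]
ee_rot: [[-0.974, 0.227, -0.006], [0.227, 0.974, 0.001], [0.006, -0.001, -1.0]]
wrist_force: [-0.6, 0.6, 0.2]
gripper_width: 0.978
gripper_force: 0.0
```

Call:
{"api": "arm_command", "payload": {
  "deltas": [
    [0,0,0,0,0,0,0.5],
    [0,0,0,0,0,0,1],
    [0,0,0,0,0,0,1],
    [0,0,0,0,0,0,1],
    [0,0,0,0,0,0,1],
    [0,0,0,0,0,0,1]
  ]
}}

```text
time_s: 3.07
tcp_pos: [0.6346, -0.1476, 0.1404]
ee_rot: [[-0.974, 0.225, 0.002], [0.225, 0.974, 0.0], [-0.002, 0.001, -1.0]]
wrist_force: [0.3, 2.6, 2.1]
gripper_width: 0.556
gripper_force: 1.2
```

Call:
{"api": "arm_command", "payload": {
  "deltas": [
    [0,0,0,0,0,0,1],
    [0,0,0,0,0,0,1],
    [0,0,0,0,0,-1,1],
    [0,0,0,0,0,-2.5,1],
    [0,0,0,0,0,-4.5,1],
    [0,0,0,0,0,-6.5,1],
    [0,0,0,0,0,-8.5,1],
    [0,0,0,0,0,-9,1]
  ]
}}

```text
time_s: 3.73
tcp_pos: [0.6353, -0.1484, 0.2333]
ee_rot: [[-0.974, 0.225, 0.005], [0.225, 0.974, -0.001], [-0.006, -0.0, -1.0]]
wrist_force: [0.6, 1.1, -0.5]
gripper_width: 0.552
gripper_force: 30.0
```

```bash
python3 -c "
from h import *
go(.463,.0255,.2,5)"
```

```text
rv [-0.001  0.005 -0.314] deg [ -0.1   0.3 -18. ] cm [20.72 13.07  3.22] | t 3.73 tcp [ 0.6353 -0.1484  0.2333] j6 -104.1 F [ 0.6  1.1 -0.5] w 0.552
```

Call:
{"api": "arm_command", "payload": {
  "deltas": [
    [0,0,-0.05,2,1.3,0,1],
    [0,0,-0.1,5,3.2,0,1],
    [0,0,-0.15,8.5,5.4,0,1],
    [0,0,-0.2,12,7.6,0,1],
    [0,0,-0.25,15.5,9.8,1,1],
    [0,0,-0.314,18.5,11.7,2,1],
    [0,0,-0.314,20.7,13.1,3.2,1],
    [0,0,-0.314,20.7,13.1,3.2,1]
  ]
}}

```text
time_s: 4.4
tcp_pos: [0.4561, 0.0275, 0.1947]
ee_rot: [[-0.996, -0.089, -0.008], [-0.089, 0.996, -0.0], [0.008, 0.0, -1.0]]
wrist_force: [-0.9, -0.5, -2.2]
gripper_width: 0.551
gripper_force: 30.0
```

Run:
```python
from h import *
go(.463,.0255,.2,5)
w=wrist();t=capture("top");s=capture("scene")
cv2.imwrite("pics/m1.png",np.hstack([w["pixels"][100:340,60:460],cv2.resize(s["pixels"][150:270,210:410],None,fx=2,fy=2)]))
```

```text
rv [ 0.    -0.008  0.002] deg [ 0.  -0.4  0.1] cm [-0.66 -0.26 -0.53] | t 4.4 tcp [0.4561 0.0275 0.1947] j6 -108.6 F [-0.9 -0.5 -2.2] w 0.551
```

View pics/m1.png

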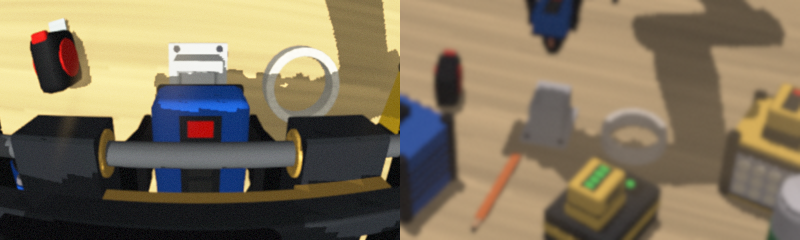

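The pack is lined up over the holder: holder at columns 168–228, pack centred at 201. Now settle and correct.

Call:
{"api": "arm_command", "payload": {
  "deltas": [
    [0,0,0,0,0,0,1],
    [0,0,0,0,0,0,1],
    [0,0,0,0,0,0,1]
  ]
}}

```text
time_s: 4.8
tcp_pos: [0.4626, 0.0258, 0.1976]
ee_rot: [[-0.996, -0.085, 0.0], [-0.085, 0.996, 0.0], [-0.0, 0.0, -1.0]]
wrist_force: [0.1, -0.8, -2.2]
gripper_width: 0.545
gripper_force: 30.0
```

```bash
python3 -c "
from h import *
go(.463,.0255,.079,5)"
```

```text
rv [ 0.     0.    -0.002] deg [ 0.   0.  -0.1] cm [-0.04 -0.04 11.86] | t 4.8 tcp [0.4626 0.0258 0.1976] j6 -108.5 F [ 0.1 -0.8 -2.2] w 0.545
```

Call:
{"api": "arm_command", "payload": {
  "deltas": [
    [0,0,0,0,0,2,1],
    [0,0,0,0,0,4.5,1],
    [0,0,0,0,0,6.5,1],
    [0,0,0,0,0,8,1],
    [0,0,0,0,0,9.2,1],
    [0,0,0,0,0,10.2,1],
    [0,0,0,0,0,11,1],
    [0,0,0,0,0,11.4,1]
  ]
}}

```text
time_s: 5.47
tcp_pos: [0.4619, 0.0259, 0.0825]
ee_rot: [[-0.996, -0.086, -0.001], [-0.086, 0.996, -0.001], [0.001, -0.0, -1.0]]
wrist_force: [-0.7, -0.6, -1.8]
gripper_width: 0.545
gripper_force: 30.0
```

Call:
{"api": "arm_command", "payload": {
  "deltas": [
    [0,0,0,0,0,0.2,1],
    [0,0,0,0,0,0.4,1],
    [0,0,0,0,0,0.6,1],
    [0,0,0,0,0,0.6,1]
  ]
}}

```text
time_s: 5.8
tcp_pos: [0.4625, 0.0264, 0.0792]
ee_rot: [[-0.996, -0.087, 0.001], [-0.087, 0.996, -0.0], [-0.001, -0.0, -1.0]]
wrist_force: [-2.6, -0.5, 8.2]
gripper_width: 0.55
gripper_force: 30.0
```

Call:
{"api": "arm_command", "payload": {
  "deltas": [
    [0,0,0,0,0,-0.3,0],
    [0,0,0,0,0,-0.3,-1],
    [0,0,0,0,0,-0.3,-1],
    [0,0,0,0,0,-0.3,-1],
    [0,0,0,0,0,-0.3,-1],
    [0,0,0,0,0,-2,-1],
    [0,0,0,0,0,-5,-1],
    [0,0,0,0,0,-8,-1]
  ]
}}

```text
time_s: 6.47
tcp_pos: [0.4612, 0.026, 0.1576]
ee_rot: [[-0.996, -0.087, -0.003], [-0.087, 0.996, -0.001], [0.003, -0.001, -1.0]]
wrist_force: [1.0, 0.9, 0.8]
gripper_width: 0.964
gripper_force: 0.0
```

```bash
python3 -c "
from h import *
go(.442,-.318,.21,-.5)"
```

```text
rv [-0.001 -0.003  0.096] deg [-0.1 -0.2  5.5] cm [  4.91 -34.11  -5.18] | t 6.47 tcp [0.4612 0.026  0.1576] j6 -108.5 F [1.  0.9 0.8] w 0.964
```

Call:
{"api": "arm_command", "payload": {
  "deltas": [
    [0,0,0.02,0.2,-1.5,-2,-1],
    [0,0,0.04,0.7,-4.5,-4,-1],
    [0,0,0.06,1.2,-8,-5.2,-1],
    [0,0,0.08,1.7,-11.8,-5.2,-1],
    [0,0,0.096,2.3,-15.6,-5.2,-1],
    [0,0,0.096,2.9,-19.4,-5.2,-1],
    [0,0,0.096,3.4,-23.2,-5.2,-1],
    [0,0,0.096,3.9,-27,-5.2,-1]
  ]
}}

```text
time_s: 7.13
tcp_pos: [0.446, -0.2478, 0.2096]
ee_rot: [[-1.0, 0.009, 0.0], [0.009, 1.0, -0.0], [-0.0, -0.0, -1.0]]
wrist_force: [0.6, 0.0, -0.7]
gripper_width: 1.0
gripper_force: 0.0
```

Call:
{"api": "arm_command", "payload": {
  "deltas": [
    [0,0,0,0.4,-3,0,-1],
    [0,0,0,0.5,-5,0,-1],
    [0,0,0,0.4,-6.8,0,-1],
    [0,0,0,0.4,-6.8,0,-1],
    [0,0,0,0.4,-6.8,0,-1]
  ]
}}

```text
time_s: 7.55
tcp_pos: [0.4415, -0.3145, 0.2089]
ee_rot: [[-1.0, 0.011, -0.001], [0.011, 1.0, 0.001], [0.001, 0.001, -1.0]]
wrist_force: [0.1, -1.2, -0.5]
gripper_width: 0.998
gripper_force: 0.0
```

Run:
```python
from h import *
go(.442,-.318,.092,-.5)
w=wrist();cv2.imwrite("pics/w2.png",w["pixels"])
lights(w,190,120,330,245,.106)
```

```text
rv [ 0.001 -0.001 -0.002] deg [ 0.  -0.1 -0.1] cm [-0.07 -0.36 11.69] | t 7.55 tcp [ 0.4415 -0.3145  0.2089] j6 -72.3 F [ 0.1 -1.2 -0.5] w 0.998
px [247 120] [274 216] n 585 centre [ 420.5 -316. ] size 16.9 85.1 yaw -8.3
```

View pics/w2.png

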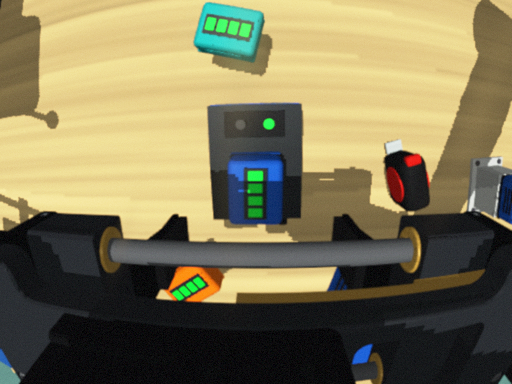

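The charged blue pack's lights are at (256,194) with the charger around it. I'll mask out the indicator at (269,124).

Run:
```python
from h import *
w=wrist()
c,a=lights(w,240,160,280,225,.106)
go(c[0]/1000,c[1]/1000,.092,a)
```

```text
px [246 170] [261 216] n 495 centre [ 441.9 -318.9] size 12.7 41.2 yaw -0.4
rv [ 0.    -0.001 -0.002] deg [ 0.  -0.  -0.1] cm [-0.03 -0.55 11.73] | t 7.65 tcp [ 0.4417 -0.3134  0.2093] j6 -72.3 F [-0.7 -0.4 -0.3] w 0.998
```

Call:
{"api": "arm_command", "payload": {
  "deltas": [
    [0,0,0,0,-0.5,2,-1],
    [0,0,0,0,-0.5,4.5,-1],
    [0,0,0,0,-0.5,7,-1],
    [0,0,0,0,-0.5,9.5,-1],
    [0,0,0,0,-0.5,11,-1],
    [0,0,0,0,-0.5,11.7,-1],
    [0,0,0,0,-0.5,11.7,0.3],
    [0,0,0,0,-0.5,11.7,1]
  ]
}}

```text
time_s: 8.32
tcp_pos: [0.4425, -0.3186, 0.0932]
ee_rot: [[-1.0, 0.008, 0.001], [0.008, 1.0, -0.001], [-0.001, -0.001, -1.0]]
wrist_force: [-0.9, 0.3, 0.1]
gripper_width: 0.92
gripper_force: 0.0
```

Call:
{"api": "arm_command", "payload": {
  "deltas": [
    [0,0,0,0,0,0,1],
    [0,0,0,0,0,0,1],
    [0,0,0,0,0,0,1],
    [0,0,0,0,0,0,1],
    [0,0,0,0,0,0,1],
    [0,0,0,0,0,0,1],
    [0,0,0,0,0,0,1]
  ]
}}

```text
time_s: 8.9
tcp_pos: [0.442, -0.3191, 0.093]
ee_rot: [[-1.0, 0.009, 0.001], [0.009, 1.0, -0.0], [-0.001, -0.0, -1.0]]
wrist_force: [-0.5, 0.3, 2.2]
gripper_width: 0.549
gripper_force: 30.0
```

Call:
{"api": "arm_command", "payload": {
  "deltas": [
    [0,0,0,0,0,-1,1],
    [0,0,0,0,0,-2.5,1],
    [0,0,0,0,0,-4.5,1],
    [0,0,0,0,0,-7,1],
    [0,0,0,0,0,-10,1],
    [0,0,0,0,0,-12.5,1],
    [0,0,0,0,0,-13.5,1],
    [0,0,0,0,0,-13.5,1]
  ]
}}

```text
time_s: 9.57
tcp_pos: [0.4429, -0.3195, 0.2303]
ee_rot: [[-1.0, 0.009, 0.005], [0.009, 1.0, -0.002], [-0.005, -0.002, -1.0]]
wrist_force: [-0.4, -0.1, -1.2]
gripper_width: 0.546
gripper_force: 30.0
```

```bash
python3 -c "
from h import *
go(.635,-.147,.225,-12.8)"
```

```text
rv [-0.002  0.006  0.214] deg [-0.1  0.3 12.3] cm [-19.05  17.43   0.6 ] | t 9.57 tcp [ 0.4429 -0.3195  0.2303] j6 -71.7 F [-0.4 -0.1 -1.2] w 0.546
```

Call:
{"api": "arm_command", "payload": {
  "deltas": [
    [0,0,0.04,-2,1.8,0,1],
    [0,0,0.08,-4.8,4.4,0,1],
    [0,0,0.12,-7.6,7,0,1],
    [0,0,0.16,-10.4,9.5,0,1],
    [0,0,0.19,-13.2,12.1,0,1],
    [0,0,0.214,-16,14.6,0,1],
    [0,0,0.214,-18,16.5,0,1],
    [0,0,0.214,-19.1,17.4,0,1]
  ]
}}

```text
time_s: 10.23
tcp_pos: [0.6355, -0.1438, 0.224]
ee_rot: [[-0.976, 0.219, -0.004], [0.219, 0.976, 0.001], [0.005, 0.0, -1.0]]
wrist_force: [-0.5, -0.7, -1.5]
gripper_width: 0.546
gripper_force: 30.0
```

Call:
{"api": "arm_command", "payload": {
  "deltas": [
    [0,0,0,0,0,0,1],
    [0,0,0,0,0,0,1],
    [0,0,0,0,0,0,1],
    [0,0,0,0,0,0,1]
  ]
}}

```text
time_s: 10.57
tcp_pos: [0.6332, -0.1478, 0.2271]
ee_rot: [[-0.975, 0.223, -0.001], [0.223, 0.975, 0.0], [0.001, -0.0, -1.0]]
wrist_force: [-0.9, 0.1, -2.2]
gripper_width: 0.547
gripper_force: 30.0
```

```bash
python3 -c "
from h import *
go(.635,-.147,.14,-12.8)"
```

```text
rv [-0.    -0.001 -0.001] deg [-0.  -0.1 -0.1] cm [-0.17  0.12  8.71] | t 10.57 tcp [ 0.6332 -0.1478  0.2271] j6 -104.0 F [-0.9  0.1 -2.2] w 0.547
```

Call:
{"api": "arm_command", "payload": {
  "deltas": [
    [0,0,0,-0.15,0.1,1.2,1],
    [0,0,0,-0.15,0.1,2.8,1],
    [0,0,0,-0.15,0.1,4.3,1],
    [0,0,0,-0.15,0.1,5.5,1],
    [0,0,0,-0.15,0.1,6.6,1],
    [0,0,0,-0.15,0.1,7.5,1],
    [0,0,0,-0.15,0.1,8.2,1],
    [0,0,0,-0.15,0.1,8.5,1]
  ]
}}

```text
time_s: 11.23
tcp_pos: [0.6355, -0.1463, 0.1412]
ee_rot: [[-0.975, 0.222, -0.002], [0.222, 0.975, 0.0], [0.002, -0.0, -1.0]]
wrist_force: [-1.1, 0.2, -2.5]
gripper_width: 0.549
gripper_force: 30.0
```

Call:
{"api": "arm_command", "payload": {
  "deltas": [
    [0,0,0,0,0,0.2,1],
    [0,0,0,0,0,0.4,1],
    [0,0,0,0,0,0.5,1],
    [0,0,0,0,0,0.5,1]
  ]
}}

```text
time_s: 11.57
tcp_pos: [0.6362, -0.1462, 0.1401]
ee_rot: [[-0.975, 0.221, 0.001], [0.221, 0.975, -0.001], [-0.001, -0.0, -1.0]]
wrist_force: [-2.2, 1.1, 5.5]
gripper_width: 0.553
gripper_force: 30.0
```

Call:
{"api": "arm_command", "payload": {
  "deltas": [
    [0,0,0,0,0,-0.2,0],
    [0,0,0,0,0,-0.2,-1],
    [0,0,0,0,0,-0.2,-1],
    [0,0,0,0,0,-0.2,-1],
    [0,0,0,0,0,-0.2,-1],
    [0,0,0,0,0,-2,-1],
    [0,0,0,0,0,-4.5,-1],
    [0,0,0,0,0,-6,-1]
  ]
}}

```text
time_s: 12.23
tcp_pos: [0.6369, -0.1464, 0.1996]
ee_rot: [[-0.975, 0.221, 0.002], [0.221, 0.975, -0.001], [-0.002, -0.0, -1.0]]
wrist_force: [0.5, -0.7, 0.5]
gripper_width: 0.962
gripper_force: 0.0
```

```bash
python3 -c "
from h import *
go(.4625,.0264,.2,5)"
```

```text
rv [-0.001  0.002 -0.31 ] deg [ -0.    0.1 -17.8] cm [20.83 13.   -0.1 ] | t 12.23 tcp [ 0.6369 -0.1464  0.1996] j6 -104.0 F [ 0.5 -0.7  0.5] w 0.962
```

Call:
{"api": "arm_command", "payload": {
  "deltas": [
    [0,0,-0.04,1.5,0.9,-1,-1],
    [0,0,-0.08,4,2.5,-1,-1],
    [0,0,-0.13,7.5,4.7,-1,-1],
    [0,0,-0.18,11,6.9,-1,-1],
    [0,0,-0.23,14.5,9.1,-1,-1],
    [0,0,-0.28,17.8,11.1,0,-1],
    [0,0,-0.31,20,12.5,0,-1],
    [0,0,-0.31,20.8,13,0,-1]
  ]
}}

```text
time_s: 12.9
tcp_pos: [0.4593, 0.0281, 0.1975]
ee_rot: [[-0.996, -0.09, -0.001], [-0.09, 0.996, 0.0], [0.001, 0.0, -1.0]]
wrist_force: [-0.3, -0.0, 0.1]
gripper_width: 0.999
gripper_force: 0.0
```

Call:
{"api": "arm_command", "payload": {
  "deltas": [
    [0,0,0,0,0,0,-1],
    [0,0,0,0,0,0,-1],
    [0,0,0,0,0,0,-1],
    [0,0,0,0,0,0,-1]
  ]
}}

```text
time_s: 13.23
tcp_pos: [0.4631, 0.0262, 0.1975]
ee_rot: [[-0.996, -0.085, 0.0], [-0.085, 0.996, -0.0], [-0.0, -0.0, -1.0]]
wrist_force: [-0.2, -0.0, -0.5]
gripper_width: 1.001
gripper_force: 0.0
```

Run:
```python
from h import *
go(.4625,.0264,.078,5)
lights(wrist(),225,160,290,245,.092,"d")
```

```text
rv [-0.     0.    -0.002] deg [-0.   0.  -0.1] cm [ 0.06  0.03 11.95] | t 13.23 tcp [0.4631 0.0262 0.1975] j6 -108.5 F [-0.2 -0.  -0.5] w 1.001
px [250 169] [271 217] n 943 centre [464.3  27.1] size 43.5 18.7 yaw 4.9
```

Good agreement. Descend, grip, lift.

Call:
{"api": "arm_command", "payload": {
  "deltas": [
    [0,0,0,0,0,2,-1],
    [0,0,0,0,0,4.5,-1],
    [0,0,0,0,0,7,-1],
    [0,0,0,0,0,9.5,-1],
    [0,0,0,0,0,11.2,-1],
    [0,0,0,0,0,11.9,-1],
    [0,0,0,0,0,11.9,0.3],
    [0,0,0,0,0,11.9,1]
  ]
}}

```text
time_s: 13.95
tcp_pos: [0.4628, 0.0265, 0.0788]
ee_rot: [[-0.996, -0.086, 0.0], [-0.086, 0.996, -0.0], [-0.0, -0.0, -1.0]]
wrist_force: [-1.0, -0.8, 0.7]
gripper_width: 0.919
gripper_force: 0.0
```

Call:
{"api": "arm_command", "payload": {
  "deltas": [
    [0,0,0,0,0,0,1],
    [0,0,0,0,0,0,1],
    [0,0,0,0,0,0,1],
    [0,0,0,0,0,0,1],
    [0,0,0,0,0,0,1],
    [0,0,0,0,0,0,1],
    [0,0,0,0,0,0,1]
  ]
}}

```text
time_s: 14.53
tcp_pos: [0.4622, 0.0268, 0.0791]
ee_rot: [[-0.996, -0.087, 0.001], [-0.087, 0.996, 0.0], [-0.001, 0.0, -1.0]]
wrist_force: [-0.9, 0.2, 3.4]
gripper_width: 0.553
gripper_force: 30.0
```

Call:
{"api": "arm_command", "payload": {
  "deltas": [
    [0,0,0,0,0,-1,1],
    [0,0,0,0,0,-2.5,1],
    [0,0,0,0,0,-4.5,1],
    [0,0,0,0,0,-7,1],
    [0,0,0,0,0,-10,1],
    [0,0,0,0,0,-12,1],
    [0,0,0,0,0,-13,1],
    [0,0,0,0,0,-13,1]
  ]
}}

```text
time_s: 15.2
tcp_pos: [0.463, 0.0271, 0.2106]
ee_rot: [[-0.996, -0.087, 0.005], [-0.087, 0.996, 0.002], [-0.005, 0.001, -1.0]]
wrist_force: [0.5, -0.1, -1.7]
gripper_width: 0.549
gripper_force: 30.0
```

```bash
python3 -c "
from h import *
go(.442,-.319,.2,-.4)"
```

```text
rv [0.002 0.005 0.094] deg [0.1 0.3 5.4] cm [  5.11 -34.3    0.99] | t 15.2 tcp [0.463  0.0271 0.2106] j6 -108.5 F [ 0.5 -0.1 -1.7] w 0.549
```

Call:
{"api": "arm_command", "payload": {
  "deltas": [
    [0,0,0.02,0.2,-1.5,0,1],
    [0,0,0.04,0.7,-4.5,0,1],
    [0,0,0.06,1.2,-8,0,1],
    [0,0,0.08,1.8,-11.8,0,1],
    [0,0,0.094,2.3,-15.6,0,1],
    [0,0,0.094,2.9,-19.4,0,1],
    [0,0,0.094,3.5,-23.2,0,1],
    [0,0,0.094,4,-27,0,1]
  ]
}}

```text
time_s: 15.87
tcp_pos: [0.444, -0.2471, 0.2067]
ee_rot: [[-1.0, 0.008, -0.003], [0.007, 1.0, 0.001], [0.003, 0.001, -1.0]]
wrist_force: [0.9, 1.0, -1.4]
gripper_width: 0.549
gripper_force: 30.0
```

Call:
{"api": "arm_command", "payload": {
  "deltas": [
    [0,0,0,0.2,-3.2,0,1],
    [0,0,0,0.3,-5.7,0,1],
    [0,0,0,0.4,-7.4,0,1],
    [0,0,0,0.4,-7.4,0,1],
    [0,0,0,0.4,-7.4,0,1],
    [0,0,0,0.4,-7.4,0,1],
    [0,0,0,0.4,-7.4,0,1]
  ]
}}

```text
time_s: 16.45
tcp_pos: [0.4408, -0.3187, 0.2078]
ee_rot: [[-1.0, 0.006, -0.001], [0.006, 1.0, 0.001], [0.001, 0.001, -1.0]]
wrist_force: [0.5, -0.1, -1.6]
gripper_width: 0.552
gripper_force: 30.0
```

```bash
python3 -c "
from h import *
go(.442,-.319,.093,-.4)"
```

```text
rv [ 0.001 -0.001  0.001] deg [ 0.  -0.1  0. ] cm [-0.14 -0.04 11.48] | t 16.45 tcp [ 0.4408 -0.3187  0.2078] j6 -71.6 F [ 0.5 -0.1 -1.6] w 0.552
```

Call:
{"api": "arm_command", "payload": {
  "deltas": [
    [0,0,0,-0.1,0,2,1],
    [0,0,0,-0.1,0,4.5,1],
    [0,0,0,-0.1,0,6.5,1],
    [0,0,0,-0.1,0,8,1],
    [0,0,0,-0.1,0,9.2,1],
    [0,0,0,-0.1,0,10.2,1],
    [0,0,0,-0.1,0,11,1],
    [0,0,0,-0.1,0,11.4,1]
  ]
}}

```text
time_s: 17.12
tcp_pos: [0.4419, -0.319, 0.0937]
ee_rot: [[-1.0, 0.006, -0.001], [0.006, 1.0, 0.0], [0.001, 0.0, -1.0]]
wrist_force: [0.7, -0.0, -1.5]
gripper_width: 0.551
gripper_force: 30.0
```

Call:
{"api": "arm_command", "payload": {
  "deltas": [
    [0,0,0,0,0,0.2,1],
    [0,0,0,0,0,0.3,1],
    [0,0,0,0,0,0.4,1],
    [0,0,0,0,0,0.4,1]
  ]
}}

```text
time_s: 17.45
tcp_pos: [0.442, -0.3192, 0.0931]
ee_rot: [[-1.0, 0.006, 0.0], [0.006, 1.0, -0.0], [-0.0, -0.0, -1.0]]
wrist_force: [-3.5, 5.6, 9.5]
gripper_width: 0.548
gripper_force: 30.0
```

Call:
{"api": "arm_command", "payload": {
  "deltas": [
    [0,0,0,0,0,-0.2,0],
    [0,0,0,0,0,-0.2,-1],
    [0,0,0,0,0,-0.2,-1],
    [0,0,0,0,0,-0.2,-1],
    [0,0,0,0,0,-0.2,-1],
    [0,0,0,0,0,-3,-1],
    [0,0,0,0,0,-7,-1],
    [0,0,0,0,0,-11,-1]
  ]
}}

```text
time_s: 18.12
tcp_pos: [0.4413, -0.3196, 0.2007]
ee_rot: [[-1.0, 0.007, -0.003], [0.007, 1.0, 0.001], [0.003, 0.001, -1.0]]
wrist_force: [0.6, 0.0, -0.3]
gripper_width: 0.966
gripper_force: 0.0
```

Call:
{"api": "arm_command", "payload": {
  "deltas": [
    [0,0,0,0,2,-2,-1],
    [0,0,0,0,5,-4,-1],
    [0,0,0,0,9,-5,-1],
    [0,0,0,0,13,-5,-1],
    [0,0,0,0,17,-5,-1],
    [0,0,0,0,21,-5,-1],
    [0,0,0,0,25,-5,-1],
    [0,0,0,0,29,-5,-1]
  ]
}}

```text
time_s: 18.78
tcp_pos: [0.4438, -0.028, 0.2508]
ee_rot: [[-1.0, 0.007, 0.001], [0.007, 1.0, 0.0], [-0.001, 0.0, -1.0]]
wrist_force: [0.8, -0.5, 0.7]
gripper_width: 0.999
gripper_force: 0.0
```

```bash
python3 -c "
from h import *
go(.474,.344,.26,-15)"
```

```text
rv [0.    0.001 0.254] deg [ 0.   0.  14.6] cm [-2.75 37.22 -0.92] | t 18.78 tcp [ 0.4438 -0.028   0.2508] j6 -107.9 F [ 0.8 -0.5  0.7] w 0.999
```

Call:
{"api": "arm_command", "payload": {
  "deltas": [
    [0,0,0.04,-0.2,3,-1,-1],
    [0,0,0.08,-0.5,7,-1,-1],
    [0,0,0.12,-0.7,11,-1,-1],
    [0,0,0.16,-1,15,-1,-1],
    [0,0,0.2,-1.3,19,-1,-1],
    [0,0,0.23,-1.5,23,-1,-1],
    [0,0,0.254,-1.8,27,-1,-1],
    [0,0,0.254,-2,30,-1,-1]
  ]
}}

```text
time_s: 19.45
tcp_pos: [0.4663, 0.2731, 0.2604]
ee_rot: [[-0.966, 0.258, 0.0], [0.258, 0.966, 0.0], [-0.0, 0.0, -1.0]]
wrist_force: [0.8, -0.4, 0.9]
gripper_width: 0.999
gripper_force: 0.0
```

Call:
{"api": "arm_command", "payload": {
  "deltas": [
    [0,0,0,0.4,3,0,-1],
    [0,0,0,0.8,5.5,0,-1],
    [0,0,0,1.1,7.2,0,-1],
    [0,0,0,1.1,7.2,0,-1],
    [0,0,0,1.1,7.2,0,-1],
    [0,0,0,1.1,7.2,0,-1],
    [0,0,0,1.1,7.2,0,-1]
  ]
}}

```text
time_s: 20.03
tcp_pos: [0.4742, 0.3416, 0.2606]
ee_rot: [[-0.966, 0.259, -0.0], [0.259, 0.966, -0.0], [0.0, -0.0, -1.0]]
wrist_force: [0.4, -0.0, -1.0]
gripper_width: 1.001
gripper_force: 0.0
```

Run:
```python
from h import *
w=wrist();cv2.imwrite("pics/w3.png",w["pixels"])
go(.474,.344,.26,-15)
c,a=lights(w,215,145,305,235,.148,"d")
go(c[0]/1000,c[1]/1000,.134,a)
```

```text
rv [ 0.  0. -0.] deg [ 0.  0. -0.] cm [0.09 0.23 0.08] | t 20.08 tcp [0.4743 0.3416 0.2608] j6 -156.6 F [-0.9 -0.7 -0.3] w 1.002
px [252 168] [274 215] n 887 centre [476.6 344. ] size 18.2 43.4 yaw -10.3
rv [ 0.     0.    -0.082] deg [ 0.   0.  -4.7] cm [-0.16  0.3  12.68] | t 20.08 tcp [0.4743 0.3416 0.2608] j6 -156.6 F [-0.9 -0.7 -0.3] w 1.002
```

View pics/w3.png

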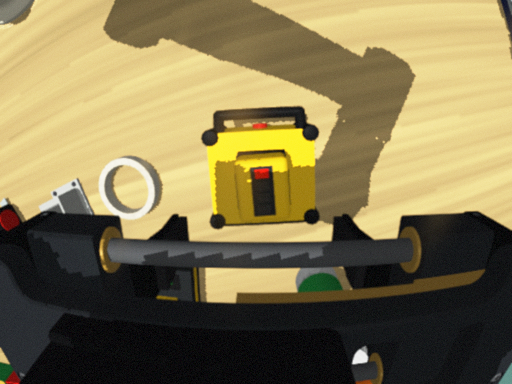

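The lamp's flat pack gauge is at (263,191), turned about 4° from the tool. Correct, descend and grip.

Call:
{"api": "arm_command", "payload": {
  "deltas": [
    [0,0,-0.08,-0.2,0.3,1.5,-1],
    [0,0,-0.08,-0.2,0.3,4,-1],
    [0,0,-0.08,-0.2,0.3,6.5,-1],
    [0,0,-0.08,-0.2,0.3,9,-1],
    [0,0,-0.08,-0.2,0.3,11.2,-1],
    [0,0,-0.08,-0.2,0.3,12.5,-1],
    [0,0,-0.08,-0.2,0.3,12.6,0.3],
    [0,0,-0.08,-0.2,0.3,12.6,1]
  ]
}}

```text
time_s: 20.75
tcp_pos: [0.4771, 0.3441, 0.1344]
ee_rot: [[-0.984, 0.181, -0.0], [0.181, 0.984, -0.001], [0.0, -0.001, -1.0]]
wrist_force: [-0.1, -0.2, 0.5]
gripper_width: 0.92
gripper_force: 0.0
```

Call:
{"api": "arm_command", "payload": {
  "deltas": [
    [0,0,0,0,0,0,1],
    [0,0,0,0,0,0,1],
    [0,0,0,0,0,0,1],
    [0,0,0,0,0,0,1],
    [0,0,0,0,0,0,1],
    [0,0,0,0,0,0,1],
    [0,0,0,0,0,0,1]
  ]
}}

```text
time_s: 21.33
tcp_pos: [0.477, 0.3448, 0.1352]
ee_rot: [[-0.984, 0.18, 0.0], [0.18, 0.984, -0.0], [-0.0, -0.0, -1.0]]
wrist_force: [-1.0, -1.5, 4.6]
gripper_width: 0.548
gripper_force: 30.0
```

Call:
{"api": "arm_command", "payload": {
  "deltas": [
    [0,0,0,0,0,-1,1],
    [0,0,0,0,0,-2.5,1],
    [0,0,0,0,0,-4.5,1],
    [0,0,0,0,0,-6.5,1],
    [0,0,0,0,0,-8.5,1],
    [0,0,0,0,0,-9,1],
    [0,0,0,0,0,-9,1],
    [0,0,0,0,0,-9,1]
  ]
}}

```text
time_s: 22.0
tcp_pos: [0.4764, 0.3447, 0.2236]
ee_rot: [[-0.984, 0.181, -0.001], [0.181, 0.984, -0.0], [0.001, -0.001, -1.0]]
wrist_force: [0.1, 0.1, -3.7]
gripper_width: 0.552
gripper_force: 30.0
```

```bash
python3 -c "
from h import *
go(.4625,.0265,.2,5)"
```

```text
rv [-0.    -0.001 -0.269] deg [ -0.   -0.1 -15.4] cm [ -4.38 -31.54   2.37] | t 22.0 tcp [0.4764 0.3447 0.2236] j6 -152.0 F [ 0.1  0.1 -3.7] w 0.552
```

Call:
{"api": "arm_command", "payload": {
  "deltas": [
    [0,0,-0.04,-0.2,-1.8,0,1],
    [0,0,-0.08,-0.7,-5,0,1],
    [0,0,-0.12,-1.2,-8.7,0,1],
    [0,0,-0.16,-1.7,-12.4,0,1],
    [0,0,-0.2,-2.2,-16.1,0,1],
    [0,0,-0.24,-2.7,-19.8,0,1],
    [0,0,-0.269,-3.2,-23.5,0,1],
    [0,0,-0.269,-3.7,-27,0,1]
  ]
}}

```text
time_s: 22.67
tcp_pos: [0.4631, 0.0705, 0.2228]
ee_rot: [[-0.996, -0.089, -0.003], [-0.089, 0.996, -0.001], [0.003, -0.001, -1.0]]
wrist_force: [1.4, -0.2, -0.5]
gripper_width: 0.549
gripper_force: 30.0
```

Call:
{"api": "arm_command", "payload": {
  "deltas": [
    [0,0,0,0.3,-2.5,1.2,1],
    [0,0,0,0.5,-4.5,2.4,1],
    [0,0,0,0.5,-4.5,2.4,1],
    [0,0,0,0.5,-4.5,2.4,1],
    [0,0,0,0.5,-4.5,2.4,1],
    [0,0,0,0.5,-4.5,2.4,1]
  ]
}}

```text
time_s: 23.17
tcp_pos: [0.464, 0.0282, 0.2005]
ee_rot: [[-0.996, -0.089, 0.0], [-0.089, 0.996, 0.0], [-0.0, 0.0, -1.0]]
wrist_force: [-0.1, -0.3, -2.1]
gripper_width: 0.547
gripper_force: 30.0
```

```bash
python3 -c "
from h import *
go(.4625,.0265,.079,5)"
```

```text
rv [0.    0.    0.002] deg [0.  0.  0.1] cm [ 0.17 -0.15 12.15] | t 23.17 tcp [0.464  0.0282 0.2005] j6 -108.5 F [-0.1 -0.3 -2.1] w 0.547
```

Call:
{"api": "arm_command", "payload": {
  "deltas": [
    [0,0,0,0.15,-0.15,2.3,1],
    [0,0,0,0.15,-0.15,4.8,1],
    [0,0,0,0.15,-0.15,6.8,1],
    [0,0,0,0.15,-0.15,8.3,1],
    [0,0,0,0.15,-0.15,9.5,1],
    [0,0,0,0.15,-0.15,10.5,1],
    [0,0,0,0.15,-0.15,11.3,1],
    [0,0,0,0.15,-0.15,11.8,1]
  ]
}}

```text
time_s: 23.83
tcp_pos: [0.4624, 0.0266, 0.0819]
ee_rot: [[-0.996, -0.089, -0.0], [-0.089, 0.996, -0.0], [0.0, -0.0, -1.0]]
wrist_force: [-0.0, -0.1, -1.4]
gripper_width: 0.546
gripper_force: 30.0
```

Call:
{"api": "arm_command", "payload": {
  "deltas": [
    [0,0,0,0,0,0.2,1],
    [0,0,0,0,0,0.4,1],
    [0,0,0,0,0,0.6,1],
    [0,0,0,0,0,0.6,1]
  ]
}}

```text
time_s: 24.17
tcp_pos: [0.4627, 0.0262, 0.0791]
ee_rot: [[-0.996, -0.089, 0.001], [-0.089, 0.996, 0.0], [-0.001, -0.0, -1.0]]
wrist_force: [-6.6, 1.9, 15.3]
gripper_width: 0.549
gripper_force: 30.0
```

Call:
{"api": "arm_command", "payload": {
  "deltas": [
    [0,0,0,0,0,-0.3,0],
    [0,0,0,0,0,-0.3,-1],
    [0,0,0,0,0,-0.3,-1],
    [0,0,0,0,0,-0.3,-1],
    [0,0,0,0,0,-0.3,-1],
    [0,0,0,0,0,-3,-1],
    [0,0,0,0,0,-7,-1],
    [0,0,0,0,0,-11,-1]
  ]
}}

```text
time_s: 24.83
tcp_pos: [0.4614, 0.0253, 0.1868]
ee_rot: [[-0.996, -0.088, -0.004], [-0.088, 0.996, -0.002], [0.004, -0.001, -1.0]]
wrist_force: [1.0, 0.2, 1.0]
gripper_width: 0.962
gripper_force: 0.0
```

```bash
python3 -c "
from h import *
go(.645,.143,.22,-15.4)"
```

```text
rv [-0.002 -0.003  0.357] deg [-0.1 -0.2 20.4] cm [-19.3   10.11  -3.41] | t 24.83 tcp [0.4614 0.0253 0.1868] j6 -108.3 F [1.  0.2 1. ] w 0.962
```

Call:
{"api": "arm_command", "payload": {
  "deltas": [
    [0,0,0.05,-1.5,0.8,-2,-1],
    [0,0,0.1,-4.3,2.2,-3.2,-1],
    [0,0,0.16,-7.3,3.8,-3.2,-1],
    [0,0,0.22,-10.3,5.4,-3.2,-1],
    [0,0,0.28,-13.3,7,-3.2,-1],
    [0,0,0.33,-16.3,8.6,-3.2,-1],
    [0,0,0.357,-18.5,9.7,-3.2,-1],
    [0,0,0.357,-19.3,10.1,-3.2,-1]
  ]
}}

```text
time_s: 25.5
tcp_pos: [0.6481, 0.145, 0.2168]
ee_rot: [[-0.964, 0.266, -0.0], [0.266, 0.964, -0.0], [0.0, -0.001, -1.0]]
wrist_force: [0.4, -0.2, -1.0]
gripper_width: 1.0
gripper_force: 0.0
```

Call:
{"api": "arm_command", "payload": {
  "deltas": [
    [0,0,0,0,0,0,-1],
    [0,0,0,0,0,0,-1],
    [0,0,0,0,0,0,-1],
    [0,0,0,0,0,0,-1]
  ]
}}

```text
time_s: 25.83
tcp_pos: [0.6447, 0.1425, 0.2191]
ee_rot: [[-0.964, 0.266, -0.0], [0.266, 0.964, 0.0], [0.0, 0.0, -1.0]]
wrist_force: [-0.2, 0.6, 0.3]
gripper_width: 1.001
gripper_force: 0.0
```

Run:
```python
from h import *
w=wrist()
c,a=lights(w,235,160,285,230,.106)
go(c[0]/1000,c[1]/1000,.093,a)
```

```text
px [253 168] [268 212] n 457 centre [645.4 143.2] size 13.1 40.8 yaw -15.3
rv [ 0.     0.    -0.002] deg [ 0.   0.  -0.1] cm [-0.03  0.07 12.63] | t 25.88 tcp [0.6449 0.1426 0.2193] j6 -131.9 F [ 0.2 -0.9  0.4] w 0.997
```

Call:
{"api": "arm_command", "payload": {
  "deltas": [
    [0,0,0,0,0.05,1.5,-1],
    [0,0,0,0,0.05,4,-1],
    [0,0,0,0,0.05,6.5,-1],
    [0,0,0,0,0.05,9,-1],
    [0,0,0,0,0.05,11.2,-1],
    [0,0,0,0,0.05,12.5,-1],
    [0,0,0,0,0.05,12.6,0.3],
    [0,0,0,0,0.05,12.6,1]
  ]
}}

```text
time_s: 26.55
tcp_pos: [0.6454, 0.1433, 0.0926]
ee_rot: [[-0.964, 0.266, -0.001], [0.266, 0.964, -0.001], [0.001, -0.001, -1.0]]
wrist_force: [-0.1, 0.0, 0.7]
gripper_width: 0.922
gripper_force: 0.0
```

Call:
{"api": "arm_command", "payload": {
  "deltas": [
    [0,0,0,0,0,0,1],
    [0,0,0,0,0,0,1],
    [0,0,0,0,0,0,1],
    [0,0,0,0,0,0,1],
    [0,0,0,0,0,0,1],
    [0,0,0,0,0,0,1],
    [0,0,0,0,0,0,1]
  ]
}}

```text
time_s: 27.13
tcp_pos: [0.646, 0.1437, 0.0933]
ee_rot: [[-0.964, 0.266, 0.001], [0.266, 0.964, -0.0], [-0.001, 0.0, -1.0]]
wrist_force: [-1.0, -0.8, 4.2]
gripper_width: 0.546
gripper_force: 30.0
```

Call:
{"api": "arm_command", "payload": {
  "deltas": [
    [0,0,0,0,0,-1,1],
    [0,0,0,0,0,-2.5,1],
    [0,0,0,0,0,-4.5,1],
    [0,0,0,0,0,-7,1],
    [0,0,0,0,0,-10,1],
    [0,0,0,0,0,-12.5,1],
    [0,0,0,0,0,-13,1],
    [0,0,0,0,0,-13,1]
  ]
}}

```text
time_s: 27.8
tcp_pos: [0.6466, 0.1443, 0.225]
ee_rot: [[-0.964, 0.266, 0.004], [0.266, 0.964, 0.002], [-0.003, 0.003, -1.0]]
wrist_force: [0.8, 0.4, -2.6]
gripper_width: 0.545
gripper_force: 30.0
```

```bash
python3 -c "
from h import *
go(.477,.3448,.22,-10.4)"
```

```text
rv [ 0.003  0.004 -0.088] deg [ 0.2  0.2 -5. ] cm [21.68 14.82  0.47] | t 27.8 tcp [0.6466 0.1443 0.225 ] j6 -132.0 F [ 0.8  0.4 -2.6] w 0.545
```

Call:
{"api": "arm_command", "payload": {
  "deltas": [
    [0,0,-0.02,1.8,1.2,0,1],
    [0,0,-0.04,5,3.4,0,1],
    [0,0,-0.06,8.4,5.7,0,1],
    [0,0,-0.08,11.8,8,0,1],
    [0,0,-0.088,15.2,10.4,0,1],
    [0,0,-0.088,18.4,12.6,0,1],
    [0,0,-0.088,20.7,14.2,0,1],
    [0,0,-0.088,21.7,14.8,0,1]
  ]
}}

```text
time_s: 28.47
tcp_pos: [0.4728, 0.3462, 0.2202]
ee_rot: [[-0.984, 0.177, -0.003], [0.177, 0.984, -0.002], [0.003, -0.002, -1.0]]
wrist_force: [0.4, -0.8, -2.1]
gripper_width: 0.549
gripper_force: 30.0
```

Call:
{"api": "arm_command", "payload": {
  "deltas": [
    [0,0,0,0,0,0,1],
    [0,0,0,0,0,0,1],
    [0,0,0,0,0,0,1],
    [0,0,0,0,0,0,1]
  ]
}}

```text
time_s: 28.8
tcp_pos: [0.4766, 0.343, 0.2218]
ee_rot: [[-0.983, 0.182, -0.001], [0.182, 0.983, -0.001], [0.001, -0.001, -1.0]]
wrist_force: [-0.2, -0.7, -1.9]
gripper_width: 0.547
gripper_force: 30.0
```

```bash
python3 -c "
from h import *
go(.477,.3448,.135,-10.4)"
```

```text
rv [-0.001 -0.001 -0.001] deg [-0.1 -0.  -0.1] cm [-0.01  0.19  8.68] | t 28.8 tcp [0.4766 0.343  0.2218] j6 -152.0 F [-0.2 -0.7 -1.9] w 0.547
```

Call:
{"api": "arm_command", "payload": {
  "deltas": [
    [0,0,0,0,0.15,1.2,1],
    [0,0,0,0,0.15,2.8,1],
    [0,0,0,0,0.15,4.3,1],
    [0,0,0,0,0.15,5.5,1],
    [0,0,0,0,0.15,6.6,1],
    [0,0,0,0,0.15,7.5,1],
    [0,0,0,0,0.15,8.2,1],
    [0,0,0,0,0.15,8.5,1]
  ]
}}

```text
time_s: 29.47
tcp_pos: [0.4763, 0.345, 0.1364]
ee_rot: [[-0.983, 0.181, -0.001], [0.181, 0.983, -0.001], [0.001, -0.001, -1.0]]
wrist_force: [0.2, -0.2, -2.3]
gripper_width: 0.556
gripper_force: 30.0
```

Call:
{"api": "arm_command", "payload": {
  "deltas": [
    [0,0,0,0,0,0.2,1],
    [0,0,0,0,0,0.4,1],
    [0,0,0,0,0,0.5,1],
    [0,0,0,0,0,0.5,1]
  ]
}}

```text
time_s: 29.8
tcp_pos: [0.4765, 0.3455, 0.1353]
ee_rot: [[-0.984, 0.179, 0.001], [0.179, 0.984, -0.0], [-0.001, 0.0, -1.0]]
wrist_force: [-3.3, -1.7, 7.2]
gripper_width: 0.55
gripper_force: 30.0
```

Seated. Release, then back to the holder.

Call:
{"api": "arm_command", "payload": {
  "deltas": [
    [0,0,0,0,0,-0.2,0],
    [0,0,0,0,0,-0.2,-1],
    [0,0,0,0,0,-0.2,-1],
    [0,0,0,0,0,-0.2,-1],
    [0,0,0,0,0,-0.2,-1],
    [0,0,0,0,0,-2,-1],
    [0,0,0,0,0,-5,-1],
    [0,0,0,0,0,-7,-1]
  ]
}}

```text
time_s: 30.47
tcp_pos: [0.4769, 0.346, 0.2042]
ee_rot: [[-0.984, 0.18, 0.001], [0.18, 0.984, 0.0], [-0.001, 0.001, -1.0]]
wrist_force: [0.5, -0.2, 1.2]
gripper_width: 0.965
gripper_force: 0.0
```

Call:
{"api": "arm_command", "payload": {
  "deltas": [
    [0,0,-0.04,-0.2,-1.8,-0.5,-1],
    [0,0,-0.08,-0.7,-5,-0.5,-1],
    [0,0,-0.12,-1.2,-8.7,-0.5,-1],
    [0,0,-0.16,-1.7,-12.4,-0.5,-1],
    [0,0,-0.2,-2.2,-16.1,-0.5,-1],
    [0,0,-0.24,-2.7,-19.8,-0.5,-1],
    [0,0,-0.269,-3.2,-23.5,-0.5,-1],
    [0,0,-0.269,-3.7,-27,-0.5,-1]
  ]
}}

```text
time_s: 31.13
tcp_pos: [0.4636, 0.0716, 0.2077]
ee_rot: [[-0.996, -0.089, 0.0], [-0.089, 0.996, 0.0], [-0.0, 0.0, -1.0]]
wrist_force: [2.0, 0.6, -0.3]
gripper_width: 1.0
gripper_force: 0.0
```

Call:
{"api": "arm_command", "payload": {
  "deltas": [
    [0,0,0,0.3,-2.5,0,-1],
    [0,0,0,0.5,-4.5,0,-1],
    [0,0,0,0.5,-4.6,0,-1],
    [0,0,0,0.5,-4.6,0,-1],
    [0,0,0,0.5,-4.6,0,-1],
    [0,0,0,0.5,-4.6,0,-1]
  ]
}}

```text
time_s: 31.63
tcp_pos: [0.4633, 0.028, 0.2075]
ee_rot: [[-0.996, -0.089, 0.0], [-0.089, 0.996, 0.0], [-0.0, 0.0, -1.0]]
wrist_force: [-0.6, -0.2, -0.8]
gripper_width: 1.0
gripper_force: 0.0
```

Run:
```python
from h import *
c,a=lights(wrist(),225,160,290,235,.092,"d")
go(.4627,.0265,.079,5)
```

```text
px [249 165] [268 211] n 745 centre [462.9  27. ] size 42.9 17.4 yaw 5.2
rv [0.    0.    0.002] deg [0.  0.  0.1] cm [ 0.08 -0.15 12.85] | t 31.68 tcp [0.4633 0.0281 0.2075] j6 -108.5 F [-0.1 -0.5 -0.5] w 1.0
```

Call:
{"api": "arm_command", "payload": {
  "deltas": [
    [0,0,0,0,-0.15,2,-1],
    [0,0,0,0,-0.15,4.5,-1],
    [0,0,0,0,-0.15,7,-1],
    [0,0,0,0,-0.15,9.5,-1],
    [0,0,0,0,-0.15,11.8,-1],
    [0,0,0,0,-0.15,12.8,-1],
    [0,0,0,0,-0.15,12.8,0.3],
    [0,0,0,0,-0.15,12.8,1]
  ]
}}

```text
time_s: 32.35
tcp_pos: [0.4634, 0.0263, 0.0793]
ee_rot: [[-0.996, -0.089, -0.001], [-0.089, 0.996, -0.001], [0.001, -0.001, -1.0]]
wrist_force: [0.1, 0.4, 1.0]
gripper_width: 0.923
gripper_force: 0.0
```

Call:
{"api": "arm_command", "payload": {
  "deltas": [
    [0,0,0,0,0,0,1],
    [0,0,0,0,0,0,1],
    [0,0,0,0,0,0,1],
    [0,0,0,0,0,0,1],
    [0,0,0,0,0,0,1],
    [0,0,0,0,0,0,1],
    [0,0,0,0,0,0,1]
  ]
}}

```text
time_s: 32.93
tcp_pos: [0.4635, 0.0258, 0.0801]
ee_rot: [[-0.996, -0.088, 0.001], [-0.088, 0.996, 0.0], [-0.001, 0.0, -1.0]]
wrist_force: [-1.0, 1.1, 3.7]
gripper_width: 0.553
gripper_force: 30.0
```

Call:
{"api": "arm_command", "payload": {
  "deltas": [
    [0,0,0,0,0,-1,1],
    [0,0,0,0,0,-2.5,1],
    [0,0,0,0,0,-4.5,1],
    [0,0,0,0,0,-7,1],
    [0,0,0,0,0,-10,1],
    [0,0,0,0,0,-12,1],
    [0,0,0,0,0,-13,1],
    [0,0,0,0,0,-13,1]
  ]
}}

```text
time_s: 33.6
tcp_pos: [0.4642, 0.0259, 0.2117]
ee_rot: [[-0.996, -0.088, 0.005], [-0.088, 0.996, 0.002], [-0.005, 0.001, -1.0]]
wrist_force: [0.4, 0.0, -1.4]
gripper_width: 0.548
gripper_force: 30.0
```

```bash
python3 -c "
from h import *
go(.646,.1437,.21,-15.4)"
```

```text
rv [0.002 0.005 0.357] deg [ 0.1  0.3 20.4] cm [-19.14  10.14   0.28] | t 33.6 tcp [0.4642 0.0259 0.2117] j6 -108.3 F [ 0.4  0.  -1.4] w 0.548
```

Call:
{"api": "arm_command", "payload": {
  "deltas": [
    [0,0,0.05,-1.5,0.8,0,1],
    [0,0,0.1,-4.3,2.2,0,1],
    [0,0,0.16,-7.3,3.8,0,1],
    [0,0,0.22,-10.3,5.4,0,1],
    [0,0,0.28,-13.3,7,0,1],
    [0,0,0.33,-16.3,8.6,0,1],
    [0,0,0.357,-18.4,9.7,0,1],
    [0,0,0.357,-19.1,10.1,0,1]
  ]
}}

```text
time_s: 34.27
tcp_pos: [0.6463, 0.1446, 0.2059]
ee_rot: [[-0.964, 0.266, -0.003], [0.266, 0.964, -0.001], [0.003, -0.002, -1.0]]
wrist_force: [0.3, 0.4, -2.8]
gripper_width: 0.551
gripper_force: 30.0
```

Call:
{"api": "arm_command", "payload": {
  "deltas": [
    [0,0,0,0,0,0,1],
    [0,0,0,0,0,0,1],
    [0,0,0,0,0,0,1],
    [0,0,0,0,0,0,1]
  ]
}}

```text
time_s: 34.6
tcp_pos: [0.6435, 0.1422, 0.2097]
ee_rot: [[-0.964, 0.266, -0.001], [0.266, 0.964, -0.0], [0.001, -0.0, -1.0]]
wrist_force: [-0.7, 0.6, -0.8]
gripper_width: 0.55
gripper_force: 30.0
```

```bash
python3 -c "
from h import *
go(.646,.1437,.093,-15.4)"
```

```text
rv [-0.    -0.001 -0.001] deg [-0. -0. -0.] cm [-0.2   0.22 11.67] | t 34.6 tcp [0.6435 0.1422 0.2097] j6 -131.9 F [-0.7  0.6 -0.8] w 0.55
```

Call:
{"api": "arm_command", "payload": {
  "deltas": [
    [0,0,0,-0.2,0.2,2,1],
    [0,0,0,-0.2,0.2,4.5,1],
    [0,0,0,-0.2,0.2,6.5,1],
    [0,0,0,-0.2,0.2,8,1],
    [0,0,0,-0.2,0.2,9.3,1],
    [0,0,0,-0.2,0.2,10.3,1],
    [0,0,0,-0.2,0.2,11.1,1],
    [0,0,0,-0.2,0.2,11.4,1]
  ]
}}

```text
time_s: 35.27
tcp_pos: [0.6463, 0.1439, 0.0948]
ee_rot: [[-0.964, 0.266, -0.001], [0.266, 0.964, -0.0], [0.001, -0.001, -1.0]]
wrist_force: [0.3, 0.7, -2.5]
gripper_width: 0.549
gripper_force: 30.0
```

Call:
{"api": "arm_command", "payload": {
  "deltas": [
    [0,0,0,0,0,0.2,1],
    [0,0,0,0,0,0.4,1],
    [0,0,0,0,0,0.6,1],
    [0,0,0,0,0,0.6,1]
  ]
}}

```text
time_s: 35.6
tcp_pos: [0.6468, 0.1441, 0.0941]
ee_rot: [[-0.964, 0.265, 0.001], [0.265, 0.964, -0.001], [-0.001, -0.001, -1.0]]
wrist_force: [-8.0, -2.3, 13.6]
gripper_width: 0.551
gripper_force: 30.0
```

Call:
{"api": "arm_command", "payload": {
  "deltas": [
    [0,0,0,0,0,-0.2,0],
    [0,0,0,0,0,-0.2,-1],
    [0,0,0,0,0,-0.2,-1],
    [0,0,0,0,0,-0.2,-1],
    [0,0,0,0,0,-0.2,-1],
    [0,0,0,0,0,-3,-1],
    [0,0,0,0,0,-7,-1],
    [0,0,0,0,0,-11,-1]
  ]
}}

```text
time_s: 36.27
tcp_pos: [0.6465, 0.144, 0.1991]
ee_rot: [[-0.964, 0.266, -0.004], [0.266, 0.964, -0.002], [0.003, -0.003, -1.0]]
wrist_force: [1.1, 0.6, 0.7]
gripper_width: 0.965
gripper_force: 0.0
```

Call:
{"api": "arm_command", "payload": {
  "deltas": [
    [0,0,0,2,0,-2,-1],
    [0,0,0,5,0,-5,-1],
    [0,0,0,9,0,-8,-1],
    [0,0,0,13,0,-10,-1],
    [0,0,0,17,0,-10,-1],
    [0,0,0,20,0,-10,-1],
    [0,0,0,21,0,-10,-1],
    [0,0,0,21,0,-10,-1]
  ]
}}

```text
time_s: 36.93
tcp_pos: [0.4426, 0.2007, 0.3006]
ee_rot: [[-0.965, 0.263, 0.001], [0.263, 0.965, 0.002], [-0.001, 0.002, -1.0]]
wrist_force: [0.5, 0.1, 0.3]
gripper_width: 1.001
gripper_force: 0.0
```

Run:
```python
from h import *
t=capture("top")["pixels"];s=capture("scene")["pixels"]
def cr(i,u,v,r=33): return cv2.resize(i[v-r:v+r,u-r:u+r],(200,200),interpolation=cv2.INTER_CUBIC)
P=[(348,210),(290,137),(185,133),(108,190)];S=[(183,170),(202,222),(311,255),(402,222)]
cv2.imwrite("pics/fin.png",np.vstack([np.hstack([cr(t,*p) for p in P]),np.hstack([cr(s,*p,38) for p in S])]))
```

```text
(no output)
```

View pics/fin.png

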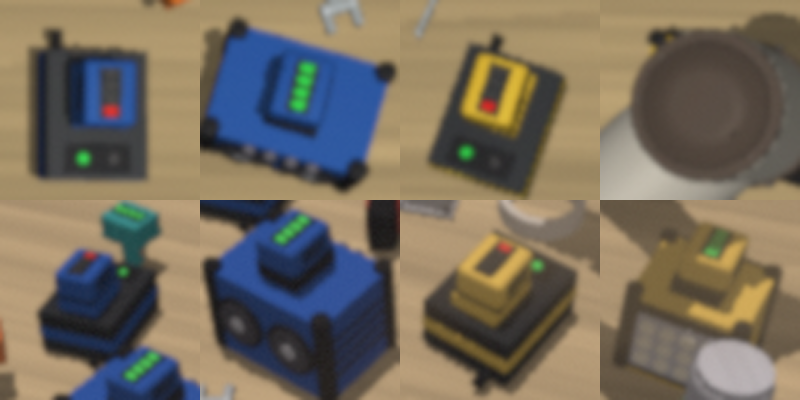

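All four packs sit square and home: flat (red) on both chargers, charged (green) in the radio and the lamp. The arm hides the lamp from above, but the scene view shows it.

```bash
python3 -c "
from station import finish_job
print(finish_job())"
```

```text
the job is handed in; nothing more can be done
None
```

The job is handed in after about 37 s on the robot's clock: the charged packs are in the blue radio and yellow lamp, the flat ones on their chargers, each pressed home until it met resistance, and the final pictures show all four square in their bays.

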